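# Load the guarded pen and latch its gate

### The arm

A 7-joint arm with a two-finger parallel gripper is mounted at the origin on the work surface. World frame = base frame: x ahead of the robot, y to its left, z up, the work surface at z = 0. Lengths are in m, angles in rad, forces in N, time in s.
With the tool pointing down it reaches from about 0.4 to 0.875 m from the base axis. Payload 19.3 kg.
Tool frame: the origin (TCP) lies on the mounting face of the last link; the fingertips stand 173 mm ahead of it and the grasp point (between the pads) lies 155 mm ahead of it (bot.grip_point_offset is the distance from the TCP to the grasp point, in m); z points along the fingers, y is the line along which they close (so a half turn about z gives the same grasp; the last joint's range is limited). The gripper opens to 85 mm and grips with 20 to 120 N. Pads are 22 mm wide; open, the fingers measure 114 mm over their backs; the gripper's body (76 mm by 85 mm) begins 54 mm behind the grasp point. The pads swing forward as they close: fully open they stand 13 mm farther back than shut.
Start: joints at [1.143, 0.521, -0.036, 1.599, 0.021, 1.021, -0.113], TCP at [0.219, -0.585, 0.405] pointing down, gripper open.
Joint ranges: [-2.91, 2.91], [-0.3, 2.13], [-1.5, 1.42], [0.17, 2.43], [-1.26, 4.41], [0.16, 1.93], [-2.52, 2.52]. Speed limits (rad/s): [1.89, 1.89, 2.39, 2.39, 3.01, 3.01, 3.01].

### API

Orientations are given as [roll, pitch, yaw] about the fixed x, y, z axes, in that order (R = Rz(yaw) Ry(pitch) Rx(roll)).
In Python, from workcell import bot gives the robot as it stands.
- The arm moves only by the tool arm_command, never from a script. Its argument "deltas" is a list of rows, each a list of 3 entries, a list of its own where there are three numbers: the shift along the tool's x, y, z in cm, then the turn, a rotation vector about the tool's x, y, z in rad, then the finger opening in cm, from 0 to 8.54. In form: [[[tx, ty, tz], [rx, ry, rz], claw], ...]. A call has 1 to 20 rows; each row shifts and turns the commanded pose from where the row before left it, along the tool's axes as they then stand; what a row does not reach is not made up. A row lasts 1/10 s, in which the tool goes at most 50 mm and 8.59 degrees, less where a joint would pass 70% of its speed; a pose out of reach is approached as far as the arm can. A call with a gripper value outside its range is refused whole. The fingers move at their own pace and stop on an object; "newtons" is the grip in N (left out, the last holds). Time passes only in rows, so rows that do not move let the fingers close. It gives the time, the measured TCP pose, the force, the opening and the grip force at its end, in the units of the state.
- bot.observe(): the state, without advancing time (a new reading comes with each control period).
- bot.grab_frame(name): name is "side" or "top"; returns a dict with "frame" (384x512x3 uint8, red, green, blue), "K" (3x3 intrinsics, pixels), "k1" (the pictures are not rectified: a ray, as slopes to the right and down, at radius r is drawn at 1 + k1 r^2 times it, then the intrinsics apply), "rvec" (rotation vector, rad) and "tvec" (3), from world to camera coordinates, as OpenCV has them. Camera axes: x right, y down, z forward; pixel columns grow to the right and rows downward; lengths in m; the calibration is good to about 2 mm. A picture is of the moment at which its call begins. There is no depth.
- bot.job_done(): hands the job in; it is judged then, once.
Trained networks look in a picture, given as the dict that the camera call returned (one of the last four; its "shot" number tells which), for a name from the list of things; names that differ only in an ending like _2 or _b are one class to them, and where a whole thing is asked for, a point or a joint stands for the part that bears it (a point fixed in the world has none). Each returns a list of dicts, best first, with "p" (0 to 1); they miss things now and then, are a little off and sometimes report something else, mostly with a low value. They report only what shows in the picture. A call takes as long as a camera call. They do not tell look-alikes from the thing itself.
- bot.find_in(name, picture): "rect" ([left, top, width, height] in pixels, round what is visible of it).
- bot.mark_of(name, picture): "at" ([column, row] in pixels: a listed point, or the origin of a listed thing).
The state is a dict: "clock": time; "qpos": joint angles; "qd": joint speeds; "joint_efforts": joint torques, N m; "position": TCP position; "tool_rot": TCP orientation; "force": force on the tool from outside, world axes, zero at the start; "moment": the same for the moment, N m; "grip_width": finger opening in m; "finger_force": force on a finger pad.
Only numpy, scipy, OpenCV 4.12 (cv2) and the standard library are available. Lean on these libraries where they do the work, as an engineer would, in place of code of your own. Each camera call takes 0.05 s, during which the arm holds its last target. There are 200 camera calls.

### The job

Load the guarded pen on the lab bench: lift the latch bar over its catch and swing the gate wide open; then slide the lidded pot through the gateway onto the large ring in the pen without lifting it off the bench, and bring over the metal cups one by one, lifting each off the top of the nested pile but leaving the pile's bottom cup standing where it is (a cup standing alone beside the pile comes too), and stand each upright, centred on a small ring of its own in the pen (any order). When all of them are in place, swing the gate fully shut so that the latch bar has dropped back level behind its catch, and leave the other things on the bench as they are.

Things in the scene. Friction and masses are not known exactly. Their poses are not given: they have to be found in the camera images.
- pen: Low sheet-steel guard pen fixed to the bench, open at the top, 278 mm (its x) by 350 mm (its y), walls 65 mm high. Its floor is the flat bench, no sill. Origin: centre of the floor. Inner faces at x = +-131, y = +166 mm, shut gate's at -164 mm. Gateway in its -y side. Turned up to 0.15 rad from the world's axes, placed differently each time.
- gateway (a point): Middle of the gateway on the floor: 170 mm wide along the pen's x, between two grey posts 77 mm high, pen frame (0, -170, 0) mm. The pot (100 mm wide) passes through its middle.
- gate_hinge (a point): Point on the gate's vertical hinge line at the pen's +x side of the gateway, 66 mm above the bench; pen frame (85, -170, 66) mm. It turns with the gate.
- gate (a joint): Gate angle, rad: 0 shut, 1.6 fully open. Steel leaf 164 mm long, 12 mm thick, 75 mm high. Shut, it lies from the hinge along the pen's -x; it opens outward, the free end swinging to the pen's -y (counter-clockwise from above); with the bar's end it sweeps 205 mm radius about the hinge. Stays where left (light friction); held shut while the bar is behind the catch.
- latch (a joint): Latch bar angle, rad: 0 level, on its stop; positive = free end lifted, to 0.7. Round bar, 12 mm thick, 0.16 kg, pivoted on the gate's outer face; falls level by its weight. Its end lies behind a fixed catch lip that stands 16 mm above the bar's underside; from 0.13 rad it clears it (0.25 is comfortable). A 45 degree ramp outside lets a bar pushed shut ride up and drop in.
- latch_pivot (a point): Pivot of the latch bar: 35 mm from the hinge line towards the gate's free end, 16 mm out from the gate's middle plane (pen's -y side when shut), 66 mm above the bench. Axis horizontal, square to the gate. The point turns with the bar.
- latch_knob (a point): Centre of the white ball knob, 28 mm in diameter, on a 10 mm thick stalk on the latch bar: 120 mm from the pivot along the bar towards its free end, 50 mm above the bar's axis (116 mm above the bench when level), 156 mm from the hinge line. Grippable from above at any yaw; it both lifts the bar and swings the gate.
- pot_ring (a point): Centre of the large white painted ring (120 mm) on the pen's floor, pen frame (0, -60, 0) mm: where the pot has to stand.
- pot: Lidded steel pot, 100 mm in diameter, 49 mm high to the top of the lid (fixed on), with an upright round white lid knob 26 mm in diameter, 46 mm high, on its centre (top at 95 mm). 0.4 to 0.85 kg. Origin: centre of its underside. Starts near the waiting ring. It slides steadily with the fingers closed along the way it slides; dragged square to that, its foot can lag and it tips between the pads.
- wait_ring: White painted ring (120 mm) on the bench outside the pen, where the pot waits at the start. Paint only.
- cup_ring0 (a point): Centre of a small white painted ring (82 mm) on the pen's floor for one cup, pen frame (-85, 98, 0) mm. The rings are in a row along the pen's x, so with the fingers closing along the pen's y the neighbours leave room.
- cup_ring1 (a point): As cup_ring0, pen frame (0, 98, 0) mm.
- cup_ring2 (a point): As cup_ring0, pen frame (85, 98, 0) mm.
- cup0: Aluminium cup, 62 mm in diameter, 50 mm high, straight-sided, stepped to a 47 mm foot 16 mm high; 0.12 kg; the cups are alike. Origin: centre of its underside. cup0, cup1 and (if there) cup2 start nested in one upright pile outside the pen, each foot 16 mm deep in the cup below (34 mm apart in height); cup3, if there, stands alone by the pile. cup2 or cup3 may be absent, not both. cup0, the bottom one, stays.
- cup1: Aluminium cup, 62 mm in diameter, 50 mm high, straight-sided, stepped to a 47 mm foot 16 mm high; 0.12 kg; the cups are alike. Origin: centre of its underside. cup0, cup1 and (if there) cup2 start nested in one upright pile outside the pen, each foot 16 mm deep in the cup below (34 mm apart in height); cup3, if there, stands alone by the pile. cup2 or cup3 may be absent, not both. cup0, the bottom one, stays.
- cup2: Aluminium cup, 62 mm in diameter, 50 mm high, straight-sided, stepped to a 47 mm foot 16 mm high; 0.12 kg; the cups are alike. Origin: centre of its underside. cup0, cup1 and (if there) cup2 start nested in one upright pile outside the pen, each foot 16 mm deep in the cup below (34 mm apart in height); cup3, if there, stands alone by the pile. cup2 or cup3 may be absent, not both. cup0, the bottom one, stays.
- cup3: Aluminium cup, 62 mm in diameter, 50 mm high, straight-sided, stepped to a 47 mm foot 16 mm high; 0.12 kg; the cups are alike. Origin: centre of its underside. cup0, cup1 and (if there) cup2 start nested in one upright pile outside the pen, each foot 16 mm deep in the cup below (34 mm apart in height); cup3, if there, stands alone by the pile. cup2 or cup3 may be absent, not both. cup0, the bottom one, stays.
- wash_bottle: Bystander: white plastic bottle, 60 mm in diameter, 150 mm high. Leave alone.
- screwdriver: Bystander: screwdriver lying on the bench. Leave alone.
- meter: Bystander: beige hand meter, 150 x 85 x 30 mm, lying on the bench. Leave alone.
Not all that is in view belongs to the job. Several things look just like the pot: the one meant starts farthest from the robot's base.

How it is judged:
By the outcome, as a careful person would: the job done as asked, in the order asked, and still so for the second after the job is handed in, with the robot touching nothing.
Of cup2, cup3 only 1 to 2 are there at a start; the rules pass over those that are not, and their reading is None.
At some moment in a run one of pot may be knocked a few centimetres aside while the robot is not near it.
It also fails if it takes over 208 s, if anything falls off the work surface, if the arm or the gripper's body presses on something with over 40 N, if the wrist force passes 120 N, or if a joint passes its speed limit or range.

## Working session

There is one attempt and no reset: what is moved stays moved. The work goes in short steps, Python scripts to look and compute and a tool call to move; the robot and the scene stay as the last step left them, time stands still between calls to the robot, and variables do not carry over. Pictures are saved under pics/ and viewed, at most 14 in all, crops included, and the job is handed in when it is done.

Besides the shell and the picture viewer there is one more tool, called after "Request:" by a JSON object that holds its "method" and its "body", one argument or row to a line. arm_command: Moves the arm, as the interface text tells. Its arguments: {"type":"object","properties":{"deltas":{"type":"array","items":{"type":"array"}},"newtons":{"type":"number"}},"required":["deltas"]}

```bash
ls; mkdir -p pics; cat > h.py <<'E'
import numpy as np, cv2, json
from workcell import bot
from scipy.spatial.transform import Rotation as R
def ray(f,px):
    K=f["K"];k=f["k1"]
    d=(np.array([px[0],px[1],1.0])); m=np.linalg.inv(K)@d; u=m[:2]; r=np.linalg.norm(u)
    s=r
    for _ in range(30): s=r/(1+k*s*s)
    u=u*(s/r) if r>0 else u
    Rm=cv2.Rodrigues(np.array(f["rvec"],float))[0]; t=np.array(f["tvec"],float).ravel()
    return -Rm.T@t, Rm.T@np.array([u[0],u[1],1])
def atz(f,px,z):
    c,d=ray(f,px); return (c+d*(z-c[2])/d[2])
def proj(f,P):
    Rm=cv2.Rodrigues(np.array(f["rvec"],float))[0]; t=np.array(f["tvec"],float).ravel()
    p=Rm@np.array(P,float)+t; u=p[:2]/p[2]; u=u*(1+f["k1"]*(u@u)); return (f["K"]@np.array([u[0],u[1],1]))[:2]
def save(f,n): cv2.imwrite("pics/"+n,f["frame"][:,:,::-1])
def st():
    s=bot.observe(); return s
E
python3 - <<'E'
from h import *
np.set_printoptions(precision=4,suppress=True)
s=bot.observe(); print(s["clock"],s["position"],s["tool_rot"],s["grip_width"])
Z=dict(gateway=0,gate_hinge=.066,latch_pivot=.066,latch_knob=.116,pot_ring=0,pot=0,wait_ring=0,cup_ring0=0,cup_ring1=0,cup_ring2=0,cup0=0,cup1=.034,cup2=.068,cup3=0,pen=0,wash_bottle=0,screwdriver=0,meter=0)
for n in("top","side"):
    f=bot.grab_frame(n); save(f,n+"0.png"); print(n,ray(f,(256,192)))
    for k,z in Z.items():
        for m in bot.mark_of(k,f)[:4]:
            if m["p"]>.2: print(k,round(m["p"],2),np.round(m["at"],1),atz(f,m["at"],z)[:2])
E
```

```text
pics
0.0 [ 0.2188 -0.5853  0.4041] [-3.1405  0.0001  0.3579] 0.08513711307852338
top (array([0.4873, 0.0513, 1.1094]), array([ 0.0685, -0.0388, -0.997 ]))
gateway 0.79 [263.1 208.6] [ 0.5102 -0.0147]
gate_hinge 0.81 [264.4 174.2] [ 0.6131 -0.0149]
latch_pivot 0.71 [269.5 191.4] [ 0.5609 -0.0302]
latch_knob 0.7 [268.7 230. ] [ 0.4466 -0.0237]
latch_knob 0.63 [267.6 189.8] [ 0.5619 -0.0208]
pot_ring 0.85 [228.7 203.6] [0.5262 0.0954]
pot 0.89 [353.1 229.2] [ 0.4441 -0.3047]
pot 0.69 [304.9 270. ] [ 0.3149 -0.1476]
wait_ring 0.82 [354.1 228.3] [ 0.4469 -0.308 ]
cup_ring0 0.8 [180.5 232.4] [0.4347 0.2475]
cup_ring0 0.79 [174.1 202.8] [0.5286 0.2689]
cup_ring0 0.66 [181.4 175.8] [0.615  0.2468]
cup_ring1 0.8 [180.5 232.4] [0.4347 0.2475]
cup_ring1 0.79 [174.1 202.8] [0.5286 0.2689]
cup_ring1 0.66 [181.4 175.8] [0.615  0.2468]
cup_ring2 0.8 [180.5 232.4] [0.4347 0.2475]
cup_ring2 0.79 [174.1 202.8] [0.5286 0.2689]
cup_ring2 0.66 [181.4 175.8] [0.615  0.2468]
cup0 0.7 [392.8 214.9] [ 0.49   -0.4352]
cup0 0.6 [376.2 168.9] [ 0.6397 -0.384 ]
cup0 0.51 [370.8 175.7] [ 0.6174 -0.3657]
cup0 0.49
[... 2051 characters left out ...]
6127 -0.3551]
cup2 0.84 [293.6 271.4] [ 0.6097 -0.3527]
cup2 0.84 [258.1 320. ] [ 0.4968 -0.5032]
cup2 0.76 [290.8 291.6] [ 0.5892 -0.4237]
cup2 0.65 [294.3 281.1] [ 0.6049 -0.3885]
cup3 0.84 [293.6 271.4] [ 0.6257 -0.2829]
cup3 0.84 [258.1 320. ] [ 0.5026 -0.4469]
cup3 0.76 [290.8 291.6] [ 0.6034 -0.3603]
cup3 0.65 [294.3 281.1] [ 0.6205 -0.3218]
pen 0.85 [246.  193.8] [0.5209 0.1576]
pen 0.32 [249.  220.1] [ 0.5173 -0.0146]
wash_bottle 0.7 [320.5 242.9] [ 0.736  -0.1637]
screwdriver 0.67 [311.4 197.2] [0.767  0.1053]
screwdriver 0.48 [291.5 281.4] [ 0.6123 -0.3221]
meter 0.85 [225.3 153.9] [0.4538 0.5103]
meter 0.68 [293.3 282.2] [ 0.6168 -0.3258]
meter 0.24 [231.1 283.3] [ 0.44   -0.3107]
```

View pics/top0.png

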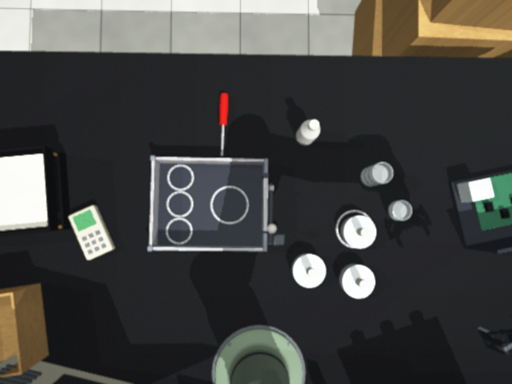

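View pics/side0.png

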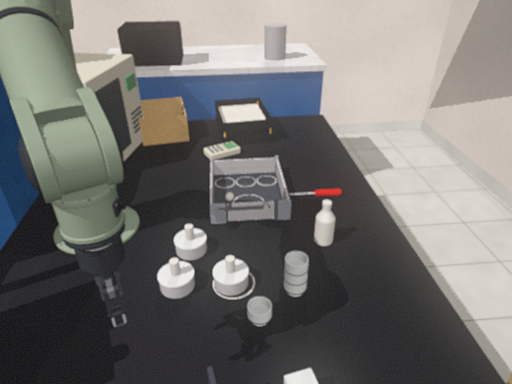

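The top view shows the pen at cols 150-268, rows 157-250, with the knob at (272,229). The pots are at (357,229), (309,270) and (357,281). The one in the ring at (357,229) is farthest from the base, so it is the target. The cup pile is at (377,173) and the lone cup at (400,210). The side view shows 3 cups in the pile. Next I fit the poses precisely.

```bash
cat >> h.py <<'E'
from scipy.optimize import minimize
A=np.linspace(0,2*np.pi,72,endpoint=False)
def gray(f): return cv2.GaussianBlur(f["frame"].mean(2).astype(np.float32),(0,0),0.8)
def samp(f,g,P):
    q=np.array([proj(f,p) for p in P],np.float32)
    return cv2.remap(g,q[:,0].reshape(-1,1),q[:,1].reshape(-1,1),cv2.INTER_LINEAR).ravel()
def circ(c,r,z): return np.c_[c[0]+r*np.cos(A),c[1]+r*np.sin(A),np.full(A.size,z)]
def p2w(pp,p):
    c,s=np.cos(pp[2]),np.sin(pp[2]); return np.array([pp[0]+c*p[0]-s*p[1],pp[1]+s*p[0]+c*p[1]])
RINGS=[((-.085,.098),.041),((0,.098),.041),((.085,.098),.041),((0,-.06),.060)]
def fitpen(fs,x0,dr=-.0015):
    G=[gray(f) for f in fs]
    def cost(x):
        return -sum(samp(f,g,circ(p2w(x,c),r+dr,0)).mean() for f,g in zip(fs,G) for c,r in RINGS)
    best=min((minimize(cost,[x0[0]+a,x0[1]+b,x0[2]+c],method="Nelder-Mead",options=dict(initial_simplex=None,xatol=1e-4,fatol=1e-2)) for a in(-.008,0.004) for b in(-.008,.004) for c in(-.05,.05)),key=lambda r:r.fun)
    return best.x,best.fun
E
python3 - <<'E'
from h import *
np.set_printoptions(precision=4,suppress=True)
ft=bot.grab_frame("top");fs=bot.grab_frame("side")
for L in([ft],[fs],[ft,fs]): print(fitpen(L,[.52,.157,0.0]))
x,_=fitpen([ft,fs],[.52,.157,0.0])
for n,p,z in(("knob",(.085-.156,-.186),.116),("hinge",(.085,-.17),.066)):
    w=p2w(x,p); print(n,w,proj(ft,[*w,z]),proj(fs,[*w,z]))
im=[]
for f in(ft,fs):
    g=f["frame"][:,:,::-1].copy(); g=cv2.resize(g,None,fx=4,fy=4,interpolation=cv2.INTER_CUBIC)
    for c,r in RINGS:
        for p in circ(p2w(x,c),r-.0015,0):
            cv2.circle(g,tuple(int(round(4*v+1.5)) for v in proj(f,p)),0,(0,0,255),-1)
    im.append(g)
t=im[0][4*140:4*290,4*235:4*435]; s=im[1][4*160:4*310,4*150:4*350]
cv2.imwrite("pics/c1.png",im[0][4*145:4*295,4*220:4*420]); cv2.imwrite("pics/c2.png",im[1][4*180:4*330,4*155:4*355])
E
```

```text
(array([ 0.5244,  0.154 , -0.014 ]), np.float64(-692.9100341796875))
(array([ 0.5256,  0.1554, -0.0098]), np.float64(-513.5745239257812))
(array([ 0.5245,  0.154 , -0.014 ]), np.float64(-1205.094970703125))
knob [ 0.4509 -0.031 ] [271.2308 228.4903] [228.8368 195.9849]
hinge [ 0.6071 -0.0171] [265.1508 176.1588] [274.8266 203.26  ]
```

View pics/c1.png

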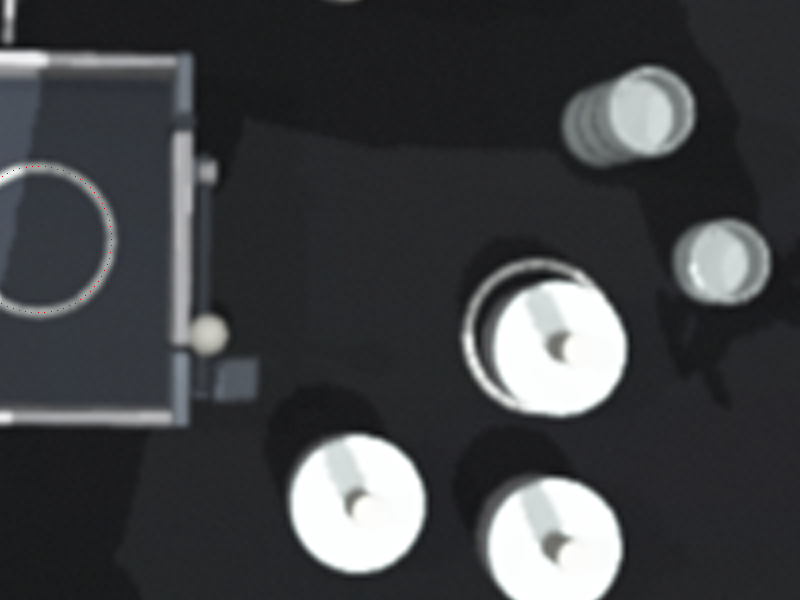

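View pics/c2.png

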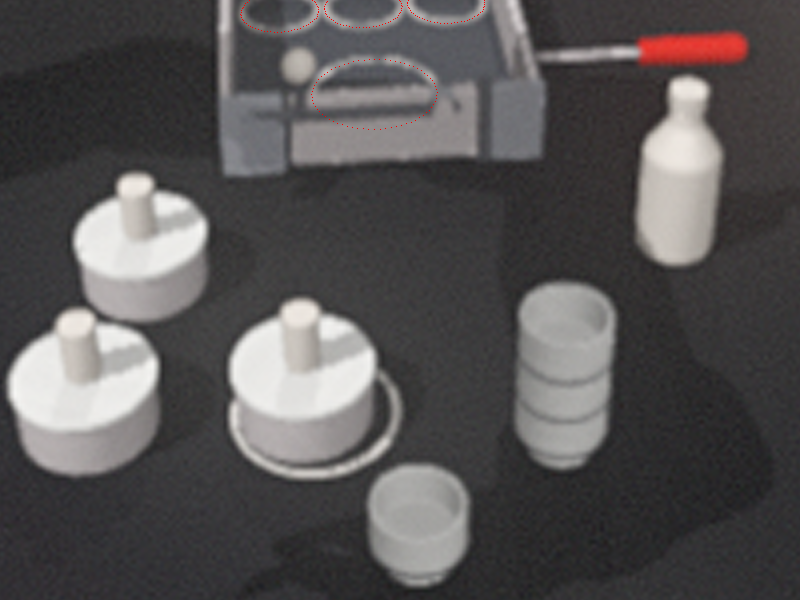

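```bash
cat >> h.py <<'E'
def to(x,y,z,yaw):
    """deltas (cm) in tool axes at target yaw (grasp point target, tool down)"""
    s=bot.observe(); p=np.array(s["position"]); r=s["tool_rot"]
    Rt=R.from_euler("xyz",[np.pi,0,yaw]); Rc=R.from_euler("xyz",r)
    tgt=np.array([x,y,z+bot.grip_point_offset])
    print("clk %.1f"%s["clock"],"tcp",np.round(p,4),"yaw %.3f"%r[2],"q",np.round(s["qpos"],2),"w %.4f"%s["grip_width"])
    print(" turn",np.round((Rc.inv()*Rt).as_rotvec(),3),"then shift cm",np.round(Rt.inv().apply(tgt-p)*100,2))
E
python3 - <<'E'
from h import *
np.set_printoptions(precision=4,suppress=True)
ft=bot.grab_frame("top")
u=lambda a,b:(220+a/4-.375,145+b/4-.375)
print("pile",atz(ft,u(652,112),.118),"lone",atz(ft,u(722,262),.05),"potknob",atz(ft,u(572,348),.095),"lid",atz(ft,u(560,348),.049),"gateknob",atz(ft,u(209,334),.116))
to(.451,-.033,.2,-.014)
E
```

```text
pile [ 0.6126 -0.3564  0.118 ] lone [ 0.5046 -0.4366  0.05  ] potknob [ 0.4406 -0.3024  0.095 ] lid [ 0.4385 -0.3091  0.049 ] gateknob [ 0.452  -0.0328  0.116 ]
clk 2.0 tcp [ 0.2189 -0.5854  0.4047] yaw 0.358 q [ 1.14  0.52 -0.04  1.6   0.02  1.02 -0.11] w 0.0854
 turn [-0.     0.     0.372] then shift cm [ 22.44 -55.56   5.  ]
```

Request:
{"method": "arm_command", "body": {
  "deltas": [
    [[0,0,0],[0,0,0.124],8.5],
    [[0,0,0],[0,0,0.124],8.5],
    [[0,0,0],[0,0,0.124],8.5],
    [[1.5,-3.6,0],[0,0,0],8.5],
    [[1.5,-3.7,0],[0,0,0],8.5],
    [[1.5,-3.7,0],[0,0,0],8.5],
    [[1.5,-3.7,0],[0,0,0],8.5],
    [[1.5,-3.7,0],[0,0,0],8.5],
    [[1.5,-3.7,0],[0,0,0],8.5],
    [[1.5,-3.7,0],[0,0,0],8.5],
    [[1.5,-3.7,0],[0,0,0],8.5],
    [[1.5,-3.7,0],[0,0,0],8.5],
    [[1.5,-3.7,0],[0,0,0],8.5],
    [[1.5,-3.7,0.5],[0,0,0],8.5],
    [[1.5,-3.7,0.5],[0,0,0],6],
    [[1.5,-3.7,1],[0,0,0],6],
    [[1.5,-3.7,1],[0,0,0],6],
    [[1.5,-3.7,1],[0,0,0],6]
  ]
}}

```text
clock: 3.85
position: [0.4521, -0.0331, 0.3646]
tool_rot: [-3.142, -0.001, -0.014]
force: [0.4, 0.7, 0.4]
grip_width: 0.06
finger_force: 0.0
```

```bash
python3 -c "
from h import *
to(.4515,-.033,.116,-.014)"
```

```text
clk 3.9 tcp [ 0.4521 -0.0331  0.3646] yaw -0.014 q [ 0.11  0.31 -0.21  2.07  0.09  0.77 -1.74] w 0.0600
 turn [-0.    -0.001 -0.   ] then shift cm [-0.06 -0.01  9.39]
```

Request:
{"method": "arm_command", "body": {
  "deltas": [
    [[0,0,3],[0,0,0],6],
    [[0,0,3],[0,0,0],6],
    [[0,0,2.5],[0,0,0],6],
    [[0,0,1],[0,0,0],6],
    [[0,0,0],[0,0,0],1.5],
    [[0,0,0],[0,0,0],1.5],
    [[0,0,0],[0,0,0],1.5],
    [[0,0,0],[0,0,0],1.5],
    [[0,0,0],[0,0,0],1.5],
    [[0,0,0],[0,0,0],1.5],
    [[0,0,0],[0,0,0],1.5]
  ],
  "newtons": 50
}}

```text
clock: 4.95
position: [0.452, -0.034, 0.271]
tool_rot: [-3.141, -0.002, -0.014]
force: [-2.2, 7.7, 1.1]
grip_width: 0.0254
finger_force: 49.0
```

Request:
{"method": "arm_command", "body": {
  "deltas": [
    [[0.38,0,-0.83],[0,0,0],1.5],
    [[0.44,0,-0.8],[0,0,0],1.5],
    [[0.49,0,-0.76],[0,0,0],1.5],
    [[0.54,0,-0.73],[0,0,0],1.5],
    [[0,0,0],[0,0,0],1.5],
    [[0,0,0],[0,0,0],1.5]
  ]
}}

```text
clock: 5.55
position: [0.4701, -0.0351, 0.3009]
tool_rot: [3.141, 0.0, -0.015]
force: [-1.3, 0.4, -2.9]
grip_width: 0.0254
finger_force: 49.6
```

```bash
python3 - <<'E'
from h import *
np.set_printoptions(precision=4,suppress=True)
f=bot.grab_frame("side"); g=cv2.resize(f["frame"][160:260,170:310,::-1],None,fx=5,fy=5,interpolation=cv2.INTER_CUBIC); cv2.imwrite("pics/k1.png",g)
# gate arc: knob pen-frame relative hinge: along gate 0.1365, out .016
pp=[.5245,.154,-.014]
s=bot.observe(); k0=np.array(s["position"])[:2]
h=p2w(pp,(.085,-.17)); v=k0-h; print(np.hypot(*v),v)
prev=k0
for a in np.linspace(0,1.58,19)[1:]:
    c,q=np.cos(a),np.sin(a); k=h+np.array([c*v[0]-q*v[1],q*v[0]+c*v[1]])
    d=R.from_euler("xyz",[np.pi,0,-.014]).inv().apply([*(k-prev),0])*100; prev=k
    print([round(d[0],2),round(d[1],2)],end=" ")
E
```

```text
0.13828986786487754 [-0.1371 -0.0179]
[np.float64(0.23), np.float64(1.19)] [np.float64(0.33), np.float64(1.17)] [np.float64(0.43), np.float64(1.13)] [np.float64(0.53), np.float64(1.09)] [np.float64(0.62), np.float64(1.04)] [np.float64(0.71), np.float64(0.98)] [np.float64(0.79), np.float64(0.92)] [np.float64(0.87), np.float64(0.84)] [np.float64(0.94), np.float64(0.76)] [np.float64(1.01), np.float64(0.68)] [np.float64(1.06), np.float64(0.59)] [np.float64(1.11), np.float64(0.49)] [np.float64(1.15), np.float64(0.39)] [np.float64(1.18), np.float64(0.29)] [np.float64(1.2), np.float64(0.19)] [np.float64(1.21), np.float64(0.08)] [np.float64(1.21), np.float64(-0.03)] [np.float64(1.21), np.float64(-0.13)]
```

View pics/k1.png

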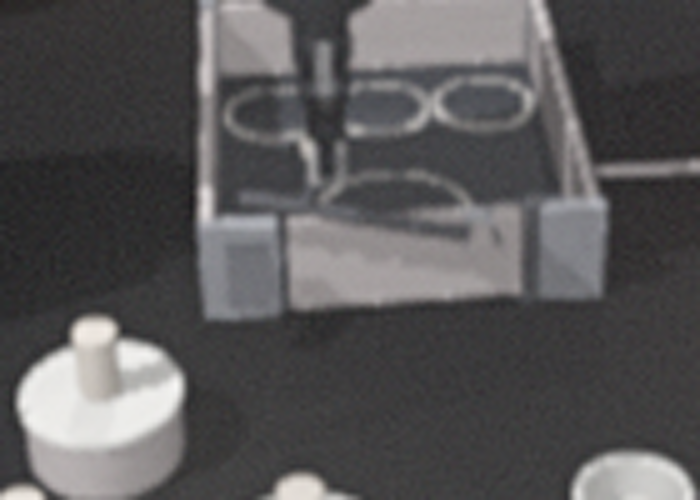

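The bar is lifted (it slopes from crop (240,195) to (470,235)). Now I swing the gate.

Request:
{"method": "arm_command", "body": {
  "deltas": [
    [[0.23,1.19,0],[0,0,0],1.5],
    [[0.33,1.17,0],[0,0,0],1.5],
    [[0.43,1.13,0],[0,0,0],1.5],
    [[0.53,1.09,0],[0,0,0],1.5],
    [[0.62,1.04,0],[0,0,0],1.5],
    [[0.71,0.98,0],[0,0,0],1.5],
    [[0.79,0.92,0],[0,0,0],1.5],
    [[0.87,0.84,0],[0,0,0],1.5],
    [[0.94,0.76,0],[0,0,0],1.5]
  ]
}}

```text
clock: 6.5
position: [0.524, -0.1277, 0.3008]
tool_rot: [-3.142, 0.0, -0.014]
force: [11.1, 4.3, -9.3]
grip_width: 0.0249
finger_force: 50.0
```

Request:
{"method": "arm_command", "body": {
  "deltas": [
    [[1.01,0.68,0],[0,0,0],1.5],
    [[1.06,0.59,0],[0,0,0],1.5],
    [[1.11,0.49,0],[0,0,0],1.5],
    [[1.15,0.39,0],[0,0,0],1.5],
    [[1.18,0.29,0],[0,0,0],1.5],
    [[1.2,0.19,0],[0,0,0],1.5],
    [[1.21,0.08,0],[0,0,0],1.5],
    [[1.21,-0.03,0],[0,0,0],1.5],
    [[1.21,-0.13,0],[0,0,0],1.5],
    [[0,0,0],[0,0,0],1.5]
  ]
}}

```text
clock: 7.5
position: [0.6279, -0.1536, 0.3008]
tool_rot: [-3.141, -0.001, -0.013]
force: [-0.8, 0.0, -0.1]
grip_width: 0.0151
finger_force: 0.0
```

```bash
python3 - <<'E'
from h import *
np.set_printoptions(precision=4,suppress=True)
f=bot.grab_frame("top"); g=cv2.resize(f["frame"][135:255,240:400,::-1],None,fx=5,fy=5,interpolation=cv2.INTER_CUBIC); cv2.imwrite("pics/k2.png",g)
for m in bot.mark_of("latch_knob",f): print(m["p"],m["at"],atz(f,m["at"],.116))
f=bot.grab_frame("side")
for m in bot.mark_of("latch_knob",f): print(m["p"],m["at"],atz(f,m["at"],.116))
E
```

```text
0.74 [320.0, 185.5] [ 0.5747 -0.1729  0.116 ]
0.55 [274.0, 217.6] [ 0.5818 -0.1676  0.116 ]
```

View pics/k2.png

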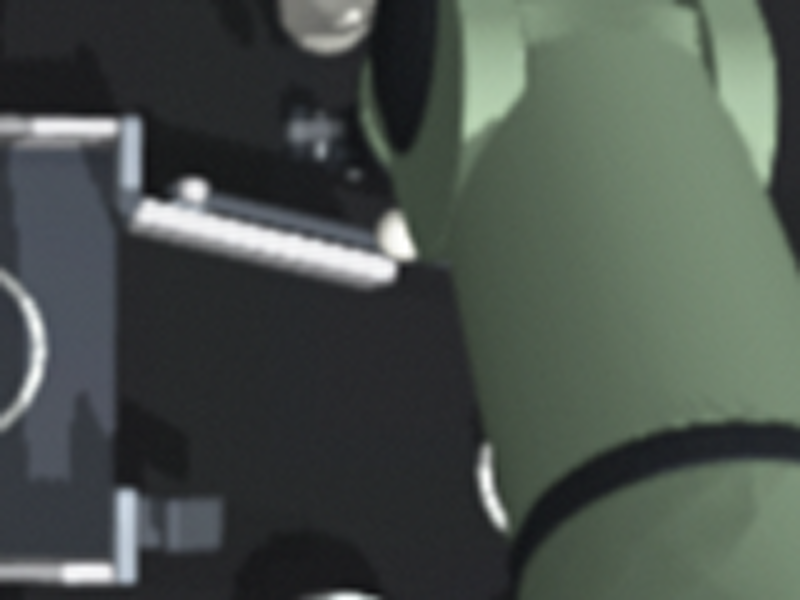

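The gate stopped at about 1.3 rad when the knob slipped out of the pads. I'll push the knob the rest of the way from its inner side with closed fingers.

```bash
python3 -c "
from h import *
to(.53,-.172,.185,-.014);to(.53,-.172,.116,-.014)"
```

```text
clk 7.7 tcp [ 0.6261 -0.154   0.3008] yaw -0.014 q [ 0.26  0.67 -0.17  1.63  0.14  0.86 -1.55] w 0.0148
 turn [ 0.  0. -0.] then shift cm [-9.59  1.93 -3.89]
clk 7.7 tcp [ 0.6261 -0.154   0.3008] yaw -0.014 q [ 0.26  0.67 -0.17  1.63  0.14  0.86 -1.55] w 0.0148
 turn [ 0.  0. -0.] then shift cm [-9.59  1.93  3.01]
```

Request:
{"method": "arm_command", "body": {
  "deltas": [
    [[0,0,-2],[0,0,0],0],
    [[0,0,-2],[0,0,0],0],
    [[-3.2,0.6,0],[0,0,0],0],
    [[-3.2,0.6,0],[0,0,0],0],
    [[-3.3,0.7,0],[0,0,0],0],
    [[0,0,2],[0,0,0],0],
    [[0,0,3],[0,0,0],0],
    [[0,0,1.9],[0,0,0],0],
    [[1,0,0],[0,0,0],0],
    [[1,0,0],[0,0,0],0],
    [[1,0,0],[0,0,0],0],
    [[1,0,0],[0,0,0],0]
  ]
}}

```text
clock: 8.9
position: [0.5705, -0.1721, 0.273]
tool_rot: [3.141, -0.002, -0.014]
force: [-0.5, 0.2, 0.4]
grip_width: -0.0003
finger_force: 0.0
```

Request:
{"method": "arm_command", "body": {
  "deltas": [
    [[0.8,0,0],[0,0,0],0],
    [[0.6,0,0],[0,0,0],0],
    [[0.6,0,0],[0,0,0],0],
    [[0.5,0,0],[0,0,0],0],
    [[0,0,0],[0,0,0],0]
  ]
}}

```text
clock: 9.4
position: [0.5947, -0.1723, 0.2718]
tool_rot: [-3.141, -0.0, -0.014]
force: [-0.5, -0.8, -0.4]
grip_width: -0.0004
finger_force: 0.0
```

Request:
{"method": "arm_command", "body": {
  "deltas": [
    [[0.3,0,0],[0,0,0],0],
    [[0.3,0,0],[0,0,0],0],
    [[0,0,0],[0,0,0],0]
  ]
}}

```text
clock: 9.7
position: [0.6004, -0.1725, 0.2719]
tool_rot: [3.142, -0.0, -0.014]
force: [0.4, 0.1, 0.0]
grip_width: 0.0001
finger_force: 0.0
```

Request:
{"method": "arm_command", "body": {
  "deltas": [
    [[-0.5,0,0],[0,0,0],0],
    [[0,0,-3],[0,0,0],0],
    [[0,0,-4],[0,0,0],0],
    [[-3,3,-3],[0,0,0],8.5],
    [[-3,4,0],[0,0,0],8.5],
    [[-3,4,0],[0,0,0],8.5]
  ]
}}

```text
clock: 10.3
position: [0.5033, -0.2808, 0.3718]
tool_rot: [3.141, -0.002, -0.013]
force: [0.8, -1.5, -0.7]
grip_width: 0.0433
finger_force: 0.0
```

```bash
python3 - <<'E'
from h import *
np.set_printoptions(precision=4,suppress=True)
print(p2w([.5245,.154,-.014],(.101,-.326)))
for n in ("top","side"):
    f=bot.grab_frame(n); save(f,n+"1.png")
    for m in bot.mark_of("latch_knob",f): print(n,m["p"],m["at"],atz(f,m["at"],.116))
    for m in bot.mark_of("pot",f): print(n,m["p"],m["at"],atz(f,m["at"],.0))
E
```

```text
[ 0.6209 -0.1734]
top 0.66 [320.9, 168.9] [ 0.6231 -0.176   0.116 ]
top 0.95 [306.3, 270.0] [ 0.3149 -0.1521  0.    ]
top 0.77 [352.6, 278.6] [ 0.287  -0.3004  0.    ]
top 0.66 [356.3, 231.6] [ 0.4363 -0.3149  0.    ]
top 0.61 [227.9, 206.6] [0.5166 0.098  0.    ]
top 0.19 [300.3, 133.0] [ 0.7563 -0.1364  0.    ]
side 0.66 [287.3, 217.7] [ 0.6218 -0.1726  0.116 ]
side 0.72 [230.8, 284.5] [ 0.4389 -0.3153  0.    ]
side 0.66 [189.8, 249.7] [ 0.317  -0.1506  0.    ]
side 0.63 [177.9, 286.7] [ 0.29  -0.307  0.   ]
```

View pics/top1.png

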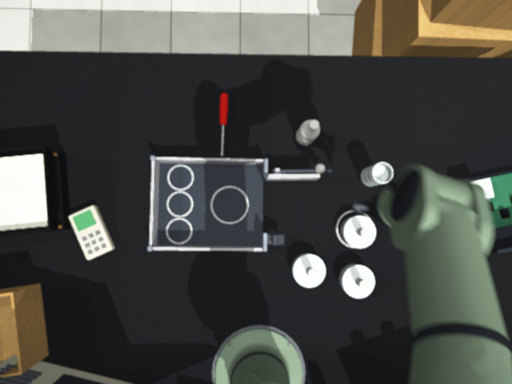

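Request:
{"method": "arm_command", "body": {
  "deltas": [
    [[0,0,0],[0,0,-0.145],6],
    [[0,0,0],[0,0,-0.145],6],
    [[0,0,0],[0,0,-0.145],6],
    [[0,0,0],[0,0,-0.145],6],
    [[0,0,0],[0,0,-0.145],6],
    [[0,0,0],[0,0,-0.145],6],
    [[0,0,0],[0,0,-0.145],6],
    [[0,0,0],[0,0,-0.145],6],
    [[0,0,0],[0,0,-0.145],6],
    [[0,0,0],[0,0,-0.145],6],
    [[0,0,0],[0,0,-0.145],6],
    [[0,0,0],[0,0,-0.145],6],
    [[0,0,0],[0,0,-0.145],6],
    [[0,0,0],[0,0,-0.145],6],
    [[0,0,0],[0,0,-0.145],6],
    [[0,0,0],[0,0,-0.145],6],
    [[0,0,0],[0,0,-0.145],6],
    [[0,0,0],[0,0,-0.145],6],
    [[0,0,0],[0,0,-0.145],6]
  ]
}}

```text
clock: 12.5
position: [0.5055, -0.2788, 0.3707]
tool_rot: [3.141, 0.0, 2.749]
force: [-0.5, 0.3, 0.3]
grip_width: 0.0601
finger_force: 0.0
```

```bash
python3 - <<'E'
from h import *
np.set_printoptions(precision=4,suppress=True)
f=bot.grab_frame("side"); print(atz(f,(229.9,256.4),.095))
to(.4385,-.309,.075,2.742)
E
```

```text
[ 0.4408 -0.3041  0.095 ]
clk 12.6 tcp [ 0.5054 -0.2789  0.3706] yaw 2.758 q [ 0.97  0.61 -0.84  1.73  0.51  1.04  1.14] w 0.0599
 turn [ 0.001 -0.     0.016] then shift cm [ 5.   -5.38 14.09]
```

Request:
{"method": "arm_command", "body": {
  "deltas": [
    [[1.7,-1.6,0],[0,0,0],6],
    [[1.7,-1.7,0],[0,0,0],6],
    [[1.6,-1.65,2],[0,0,0],6],
    [[0,0,4],[0,0,0],6],
    [[0,0,4],[0,0,0],6],
    [[0,0,3],[0,0,0],6],
    [[0,0,1.1],[0,0,0],6],
    [[0,0,0],[0,0,0],1.5],
    [[0,0,0],[0,0,0],1.5],
    [[0,0,0],[0,0,0],1.5],
    [[0,0,0],[0,0,0],1.5],
    [[0,0,0],[0,0,0],1.5],
    [[0,0,0],[0,0,0],1.5]
  ],
  "newtons": 40
}}

```text
clock: 13.85
position: [0.4399, -0.3063, 0.2313]
tool_rot: [-3.141, 0.002, 2.74]
force: [-0.9, 0.2, 8.7]
grip_width: 0.025
finger_force: 39.6
```

```bash
python3 - <<'E'
from h import *
pp=[.5245,.154,-.014]
w=p2w(pp,(0,-.27)); print(w); to(*w,.075,2.742)
w=p2w(pp,(0,-.06)); print(w); to(*w,.075,3.128)
E
```

```text
[ 0.52072012 -0.11597354]
clk 13.8 tcp [ 0.4399 -0.3063  0.2313] yaw 2.740 q [ 1.    0.73 -0.7   1.94  0.7   0.73  1.05] w 0.0250
 turn [-0.001  0.002 -0.002] then shift cm [-0.04 20.68  0.16]
[0.52366003 0.09400588]
clk 13.8 tcp [ 0.4399 -0.3063  0.2313] yaw 2.740 q [ 1.    0.73 -0.7   1.94  0.7   0.73  1.05] w 0.0250
 turn [-0.001  0.002 -0.388] then shift cm [-7.83 40.14  0.16]
```

Request:
{"method": "arm_command", "body": {
  "deltas": [
    [[0,0.6,0],[0,0,0],1.5],
    [[0,1,0],[0,0,0],1.5],
    [[0,1.2,0],[0,0,0],1.5],
    [[0,1.2,0],[0,0,0],1.5],
    [[0,1.2,0],[0,0,0],1.5],
    [[0,1.2,0],[0,0,0],1.5],
    [[0,1.2,0],[0,0,0],1.5],
    [[0,1.2,0],[0,0,0],1.5],
    [[0,1.2,0],[0,0,0],1.5],
    [[0,1.2,0],[0,0,0],1.5],
    [[0,1.2,0],[0,0,0],1.5],
    [[0,1.2,0],[0,0,0],1.5],
    [[0,1.2,0],[0,0,0],1.5],
    [[0,1.2,0],[0,0,0],1.5],
    [[0,1.2,0],[0,0,0],1.5],
    [[0,1.2,0],[0,0,0],1.5],
    [[0,1.1,0],[0,0,0],1.5],
    [[0,0.7,0],[0,0,0],1.5],
    [[0,0.4,0],[0,0,0],1.5]
  ]
}}

```text
clock: 15.75
position: [0.5201, -0.1175, 0.2314]
tool_rot: [-3.139, 0.002, 2.739]
force: [-5.9, -15.2, 19.2]
grip_width: 0.025
finger_force: 41.0
```

Request:
{"method": "arm_command", "body": {
  "deltas": [
    [[0,0,0],[0,0,-0.065],1.5],
    [[0,0,0],[0,0,-0.065],1.5],
    [[0,0,0],[0,0,-0.065],1.5],
    [[0,0,0],[0,0,-0.065],1.5],
    [[0,0,0],[0,0,-0.065],1.5],
    [[0,0,0],[0,0,-0.063],1.5],
    [[0,0,0],[0,0,0],1.5]
  ]
}}

```text
clock: 16.45
position: [0.5204, -0.1166, 0.2313]
tool_rot: [-3.141, 0.003, 3.13]
force: [0.3, -0.1, 9.1]
grip_width: 0.0254
finger_force: 40.9
```

```bash
python3 - <<'E'
from h import *
pp=[.5245,.154,-.014]
w=p2w(pp,(0,-.06)); to(*w,.0758,3.128); print(bot.observe()["force"])
f=bot.grab_frame("side"); cv2.imwrite("pics/p1.png",cv2.resize(f["frame"][160:280,190:350,::-1],None,fx=4,fy=4,interpolation=cv2.INTER_CUBIC))
E
```

```text
clk 16.4 tcp [ 0.5204 -0.1166  0.2313] yaw 3.130 q [ 0.67  0.76 -0.79  1.94  0.77  0.77  0.99] w 0.0254
 turn [-0.     0.003  0.002] then shift cm [-0.04 21.06  0.08]
[ 0.3420539  -0.14520795  9.11186335]
```

View pics/p1.png

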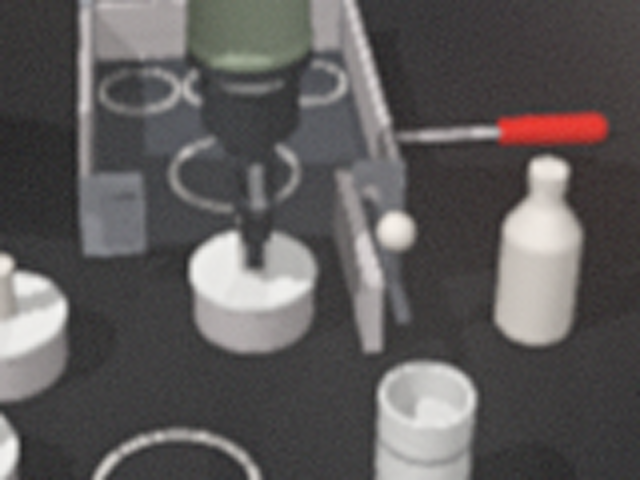

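The pot is held upright in front of the gateway (crop (255,290)), and the gate is wide open. I slide it in.

Request:
{"method": "arm_command", "body": {
  "deltas": [
    [[0,0.6,0],[0,0,0],1.5],
    [[0,1,0],[0,0,0],1.5],
    [[0,1.2,0],[0,0,0],1.5],
    [[0,1.2,0],[0,0,0],1.5],
    [[0,1.2,0],[0,0,0],1.5],
    [[0,1.2,0],[0,0,0],1.5],
    [[0,1.2,0],[0,0,0],1.5],
    [[0,1.2,0],[0,0,0],1.5],
    [[0,1.2,0],[0,0,0],1.5],
    [[0,1.2,0],[0,0,0],1.5],
    [[0,1.2,0],[0,0,0],1.5],
    [[0,1.2,0],[0,0,0],1.5],
    [[0,1.2,0],[0,0,0],1.5],
    [[0,1.2,0],[0,0,0],1.5],
    [[0,1.2,0],[0,0,0],1.5],
    [[0,1.2,0],[0,0,0],1.5],
    [[0,1.2,0],[0,0,0],1.5],
    [[0,0.9,0],[0,0,0],1.5],
    [[0,0.6,0],[0,0,0],1.5],
    [[0,0,0],[0,0,0],1.5]
  ]
}}

```text
clock: 18.5
position: [0.5232, 0.0944, 0.2313]
tool_rot: [-3.14, 0.003, 3.128]
force: [1.1, -4.6, 8.4]
grip_width: 0.0251
finger_force: 40.9
```

Request:
{"method": "arm_command", "body": {
  "deltas": [
    [[0,0,0],[0,0,0],6],
    [[0,0,0],[0,0,0],6],
    [[0,0,0],[0,0,0],6],
    [[0,0,0],[0,0,0],6],
    [[0,0,-3],[0,0,0],6],
    [[0,0,-4],[0,0,0],8.5],
    [[0,0,-4],[0,0,0],8.5],
    [[0,0,-4],[0,0,0],8.5],
    [[0,-4,-2],[0,0,0],8.5],
    [[0,-4,0],[0,0,0],8.5],
    [[0,-4,0],[0,0,0],8.5],
    [[0,-4,0],[0,0,0],8.5],
    [[0,-4,0],[0,0,0],8.5],
    [[0,-4,0],[0,0,0],8.5]
  ]
}}

```text
clock: 19.9
position: [0.5191, -0.1471, 0.3999]
tool_rot: [-3.141, 0.0, 3.129]
force: [0.6, -0.7, 0.2]
grip_width: 0.0849
finger_force: 0.0
```

```bash
cat >> h.py <<'E'
def fitdisc(f,c0,r,z,dr=.003,inv=1):
    """edge fit of a bright circular rim of radius r at height z"""
    g=gray(f)
    def cost(x): return -inv*float((samp(f,g,circ(x,r-dr,z))-samp(f,g,circ(x,r+dr,z))).mean())
    b=min((minimize(cost,[c0[0]+a,c0[1]+b],method="Nelder-Mead",options=dict(initial_simplex=[[c0[0]+a,c0[1]+b],[c0[0]+a+.006,c0[1]+b],[c0[0]+a,c0[1]+b+.006]],xatol=1e-4,fatol=1e-2)) for a in(-.006,.006) for b in(-.006,.006)),key=lambda q:q.fun)
    return np.round(b.x,4),round(b.fun,1)
E
python3 - <<'E'
from h import *
np.set_printoptions(precision=4,suppress=True)
pp=[.5245,.154,-.014]; print("want",p2w(pp,(0,-.06)))
for n in("top","side"):
    f=bot.grab_frame(n); save(f,n+"2.png")
    print(n,"pot",fitdisc(f,p2w(pp,(0,-.06)),.05,.049),"pile",fitdisc(f,(.6126,-.3564),.031,.118),"lone",fitdisc(f,(.5046,-.4366),.031,.05))
    for m in bot.mark_of("pot",f): print(m["p"],atz(f,m["at"],0))
to(.6126,-.3564,.17,3.128)
E
```

```text
want [0.5237 0.094 ]
top pot (array([0.5256, 0.0977]), np.float64(-67.9)) pile (array([ 0.5779, -0.3469]), np.float64(-13.8)) lone (array([ 0.51  , -0.4213]), np.float64(-8.2))
0.85 [ 0.3161 -0.1514  0.    ]
0.63 [ 0.2812 -0.3084  0.    ]
0.61 [0.5255 0.0881 0.    ]
side pot (array([0.5249, 0.092 ]), np.float64(-25.2)) pile (array([ 0.6139, -0.3557]), np.float64(-58.3)) lone (array([ 0.5055, -0.4423]), np.float64(-68.1))
0.71 [ 0.312  -0.1501 -0.    ]
0.66 [0.5261 0.0719 0.    ]
0.66 [ 0.2882 -0.3053  0.    ]
clk 20.1 tcp [ 0.5192 -0.146   0.3996] yaw 3.127 q [ 0.85  0.55 -0.96  1.8   0.51  1.07  1.26] w 0.0850
 turn [ 0.001 -0.    -0.001] then shift cm [ -9.62 -20.91   7.49]
```

View pics/top2.png

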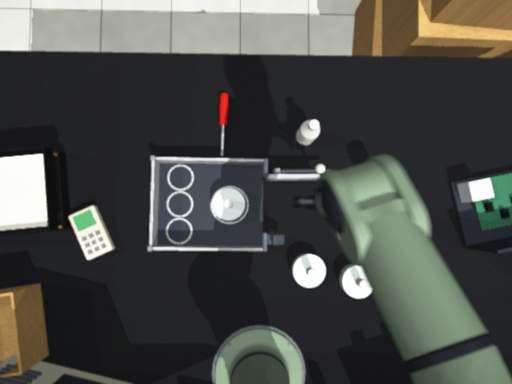

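Request:
{"method": "arm_command", "body": {
  "deltas": [
    [[-1.6,-3.5,0],[0,0,0],8.5],
    [[-1.6,-3.5,0],[0,0,0],8.5],
    [[-1.6,-3.5,0],[0,0,0],8.5],
    [[-1.6,-3.5,0],[0,0,0],8.5],
    [[-1.6,-3.5,0],[0,0,0],8.5],
    [[-1.6,-3.4,2],[0,0,0],8.5],
    [[0,0,3],[0,0,0],8.5],
    [[0,0,2.5],[0,0,0],8.5]
  ]
}}

```text
clock: 20.9
position: [0.6134, -0.3546, 0.323]
tool_rot: [3.14, -0.0, 3.13]
force: [1.1, 0.4, -0.0]
grip_width: 0.0851
finger_force: 0.0
```

```bash
python3 - <<'E'
from h import *
to(.613,-.356,.103,3.128)
E
```

```text
clk 20.9 tcp [ 0.6134 -0.3546  0.323 ] yaw 3.130 q [ 0.9   0.87 -0.83  1.39  0.65  1.17  1.55] w 0.0851
 turn [ 0.001 -0.     0.002] then shift cm [ 0.04 -0.14  6.53]
```

Request:
{"method": "arm_command", "body": {
  "deltas": [
    [[0,0,2.5],[0,0,0],8.5],
    [[0,0,2.5],[0,0,0],8.5],
    [[0,0,1.6],[0,0,0],8.5],
    [[0,0,0],[0,0,0],5],
    [[0,0,0],[0,0,0],5],
    [[0,0,0],[0,0,0],5],
    [[0,0,0],[0,0,0],5],
    [[0,0,0],[0,0,0],5]
  ],
  "newtons": 35
}}

```text
clock: 21.7
position: [0.6129, -0.3556, 0.2596]
tool_rot: [-3.141, 0.001, 3.129]
force: [-0.1, 0.4, 4.5]
grip_width: 0.0608
finger_force: 38.4
```

Request:
{"method": "arm_command", "body": {
  "deltas": [
    [[0,0,-0.5],[0,0,0],5],
    [[0,0,-1],[0,0,0],5],
    [[0,0,-2],[0,0,0],5],
    [[0,0,-3],[0,0,0],5],
    [[0,0,-3],[0,0,0],5],
    [[0,0,0],[0,0,0],5]
  ]
}}

```text
clock: 22.3
position: [0.6136, -0.3555, 0.3599]
tool_rot: [-3.139, 0.006, 3.129]
force: [0.2, 0.8, -0.7]
grip_width: 0.061
finger_force: 38.4
```

```bash
python3 - <<'E'
from h import *
np.set_printoptions(precision=4,suppress=True)
pp=[.5245,.154,-.014]
f=bot.grab_frame("side"); cv2.imwrite("pics/q1.png",cv2.resize(f["frame"][180:330,220:360,::-1],None,fx=4,fy=4,interpolation=cv2.INTER_CUBIC))
for i in(-.085,0,.085):
    w=p2w(pp,(i,.098)); print(w); to(*w,.2,3.128)
E
```

```text
[0.4409 0.2532]
clk 22.4 tcp [ 0.6131 -0.3556  0.3574] yaw 3.129 q [ 0.9   0.83 -0.84  1.37  0.63  1.22  1.57] w 0.0608
 turn [-0.002  0.004  0.001] then shift cm [18.05 60.63  0.27]
[0.5259 0.252 ]
clk 22.4 tcp [ 0.6131 -0.3556  0.3574] yaw 3.129 q [ 0.9   0.83 -0.84  1.37  0.63  1.22  1.57] w 0.0608
 turn [-0.002  0.004  0.001] then shift cm [ 9.55 60.63  0.27]
[0.6109 0.2508]
clk 22.4 tcp [ 0.6131 -0.3556  0.3574] yaw 3.129 q [ 0.9   0.83 -0.84  1.37  0.63  1.22  1.57] w 0.0608
 turn [-0.002  0.004  0.001] then shift cm [ 1.05 60.63  0.27]
```

View pics/q1.png

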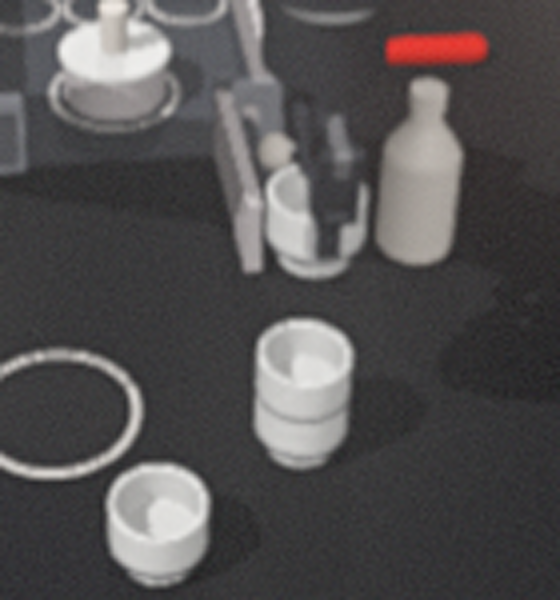

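The cup is lifted cleanly and two are left in the pile. I carry it to ring 2.

Request:
{"method": "arm_command", "body": {
  "deltas": [
    [[0,2,0],[0,0,0],5],
    [[0.1,3.5,0],[0,0,0],5],
    [[0.1,4,0],[0,0,0],5],
    [[0.1,4,0],[0,0,0],5],
    [[0.1,4,0],[0,0,0],5],
    [[0.1,4,0],[0,0,0],5],
    [[0.1,4,0],[0,0,0],5],
    [[0.1,4,0],[0,0,0],5],
    [[0.1,4,0],[0,0,0],5],
    [[0.1,4,0],[0,0,0],5],
    [[0.1,4,0],[0,0,0],5],
    [[0.1,4,0],[0,0,0],5],
    [[0,4,0],[0,0,0],5],
    [[0,4,0],[0,0,0],5],
    [[0,3.5,0],[0,0,0],5],
    [[0,2.5,0],[0,0,0],5],
    [[0,1.1,0],[0,0,0],5],
    [[0,0,0],[0,0,0],5]
  ]
}}

```text
clock: 24.15
position: [0.609, 0.2517, 0.3537]
tool_rot: [3.141, -0.0, 3.131]
force: [0.2, 0.7, -0.6]
grip_width: 0.0612
finger_force: 38.4
```

```bash
python3 - <<'E'
from h import *
pp=[.5245,.154,-.014]
w=p2w(pp,(.085,.098)); to(*w,.0375,3.128)
E
```

```text
clk 24.1 tcp [0.609  0.2517 0.3537] yaw 3.131 q [ 0.04  0.77 -0.86  1.52  0.62  1.14  0.61] w 0.0612
 turn [ 0.    -0.     0.003] then shift cm [-0.18 -0.09 16.15]
```

Request:
{"method": "arm_command", "body": {
  "deltas": [
    [[-0.2,-0.1,2],[0,0,0],5],
    [[0,0,3.5],[0,0,0],5],
    [[0,0,3.5],[0,0,0],5],
    [[0,0,3],[0,0,0],5],
    [[0,0,2],[0,0,0],5],
    [[0,0,1],[0,0,0],5],
    [[0,0,0.6],[0,0,0],5],
    [[0,0,0],[0,0,0],5]
  ]
}}

```text
clock: 24.95
position: [0.6117, 0.2492, 0.1979]
tool_rot: [3.141, 0.0, 3.128]
force: [-0.4, -0.5, -1.0]
grip_width: 0.061
finger_force: 38.4
```

Request:
{"method": "arm_command", "body": {
  "deltas": [
    [[0.05,0.15,0.3],[0,0,0],5],
    [[0,0,0.2],[0,0,0],5],
    [[0,0,0.1],[0,0,0],5],
    [[0,0,0],[0,0,0],5]
  ]
}}

```text
clock: 25.35
position: [0.6111, 0.251, 0.192]
tool_rot: [3.142, 0.0, 3.129]
force: [-0.1, 0.1, -1.5]
grip_width: 0.0609
finger_force: 38.4
```

Request:
{"method": "arm_command", "body": {
  "deltas": [
    [[0,0,0.1],[0,0,0],5],
    [[0,0,0],[0,0,0],7.5],
    [[0,0,0],[0,0,0],7.5],
    [[0,0,0],[0,0,0],7.5],
    [[0,0,-2],[0,0,0],8],
    [[0,0,-4],[0,0,0],8],
    [[0,0,-4],[0,0,0],8],
    [[0,0,-4],[0,0,0],8],
    [[0,-2,-2],[0,0,0],8.5],
    [[0,-3.5,-1],[0,0,0],8.5],
    [[0,-4,0],[0,0,0],8.5],
    [[0,-4,0],[0,0,0],8.5],
    [[0,-4,0],[0,0,0],8.5],
    [[0,-4,0],[0,0,0],8.5],
    [[0,-4,0],[0,0,0],8.5],
    [[0,-4,0],[0,0,0],8.5],
    [[0,-4,0],[0,0,0],8.5]
  ]
}}

```text
clock: 27.05
position: [0.6063, -0.0855, 0.3624]
tool_rot: [-3.141, 0.001, 3.129]
force: [0.5, -0.1, -0.2]
grip_width: 0.0851
finger_force: 0.0
```

```bash
python3 - <<'E'
from h import *
np.set_printoptions(precision=4,suppress=True)
pp=[.5245,.154,-.014]; w=p2w(pp,(.085,.098)); print("want",w)
for n in("top","side"):
    f=bot.grab_frame(n); save(f,n+"3.png")
    print(n,"pot",fitdisc(f,p2w(pp,(0,-.06)),.05,.049),"cup",fitdisc(f,w,.031,.05),"pile",fitdisc(f,(.613,-.356),.031,.084),"lone",fitdisc(f,(.505,-.438),.031,.05))
to(.613,-.356,.17,3.128)
E
```

```text
want [0.6109 0.2508]
top pot (array([0.5256, 0.0978]), np.float64(-68.3)) cup (array([0.6119, 0.2513]), np.float64(-72.1)) pile (array([ 0.6146, -0.3584]), np.float64(-41.5)) lone (array([ 0.5066, -0.4442]), np.float64(-37.4))
side pot (array([0.525 , 0.0931]), np.float64(-28.8)) cup (array([0.6123, 0.2469]), np.float64(-19.7)) pile (array([ 0.6139, -0.3554]), np.float64(-58.0)) lone (array([ 0.5052, -0.4422]), np.float64(-68.9))
clk 27.1 tcp [ 0.6064 -0.0899  0.3616] yaw 3.122 q [ 0.62  0.69 -0.89  1.64  0.59  1.09  1.11] w 0.0850
 turn [-0.003 -0.    -0.006] then shift cm [ -1.02 -26.6    3.69]
```

Request:
{"method": "arm_command", "body": {
  "deltas": [
    [[-0.2,-4,0],[0,0,0],8.5],
    [[-0.2,-4,0],[0,0,0],8.5],
    [[-0.2,-4,0],[0,0,0],8.5],
    [[-0.2,-4,0],[0,0,0],8.5],
    [[-0.2,-4,0],[0,0,0],8.5],
    [[0,-4,0],[0,0,0],8.5],
    [[0,-2.2,1],[0,0,0],8.5],
    [[0,0,3],[0,0,0],8.5],
    [[0,0,3],[0,0,0],8.5],
    [[0,0,0],[0,0,0],8.5]
  ]
}}

```text
clock: 28.15
position: [0.6126, -0.3456, 0.2884]
tool_rot: [3.139, -0.004, 3.129]
force: [-0.4, -0.5, 0.2]
grip_width: 0.0854
finger_force: 0.0
```

```bash
python3 - <<'E'
from h import *
to(.6135,-.3565,.2255-.155,3.128)
E
```

```text
clk 28.1 tcp [ 0.6126 -0.3456  0.2884] yaw 3.129 q [ 0.88  0.9  -0.81  1.43  0.68  1.11  1.51] w 0.0854
 turn [ 0.002 -0.004  0.001] then shift cm [-0.11 -1.09  6.32]
```

Request:
{"method": "arm_command", "body": {
  "deltas": [
    [[-0.1,-1.1,0],[0,0,0],8.5],
    [[0,0,2],[0,0,0],8.5],
    [[0,0,2.5],[0,0,0],8.5],
    [[0,0,1.7],[0,0,0],8.5],
    [[0,0,0],[0,0,0],5],
    [[0,0,0],[0,0,0],5],
    [[0,0,0],[0,0,0],5],
    [[0,0,0],[0,0,0],5],
    [[0,0,0],[0,0,0],5]
  ]
}}

```text
clock: 29.05
position: [0.6144, -0.3574, 0.2297]
tool_rot: [-3.141, 0.001, 3.129]
force: [-0.1, -0.0, 4.3]
grip_width: 0.0613
finger_force: 38.5
```

Request:
{"method": "arm_command", "body": {
  "deltas": [
    [[0,0,-0.5],[0,0,0],5],
    [[0,0,-1],[0,0,0],5],
    [[0,0,-2],[0,0,0],5],
    [[0,0,-3],[0,0,0],5],
    [[0,0,-3],[0,0,0],5],
    [[0,0,-3],[0,0,0],5],
    [[0,0,0],[0,0,0],5]
  ]
}}

```text
clock: 29.75
position: [0.615, -0.3569, 0.3599]
tool_rot: [-3.139, 0.006, 3.129]
force: [1.2, 0.2, -2.0]
grip_width: 0.0608
finger_force: 38.4
```

```bash
python3 - <<'E'
from h import *
pp=[.5245,.154,-.014]
f=bot.grab_frame("side"); cv2.imwrite("pics/q2.png",cv2.resize(f["frame"][180:330,220:360,::-1],None,fx=4,fy=4,interpolation=cv2.INTER_CUBIC))
w=p2w(pp,(0,.098)); print(w); to(*w,.2,3.128)
E
```

```text
[0.52587196 0.2519904 ]
clk 29.8 tcp [ 0.6145 -0.357   0.3574] yaw 3.129 q [ 0.9   0.83 -0.84  1.36  0.63  1.22  1.57] w 0.0613
 turn [-0.002  0.004  0.001] then shift cm [ 9.69 60.77  0.27]
```

View pics/q2.png

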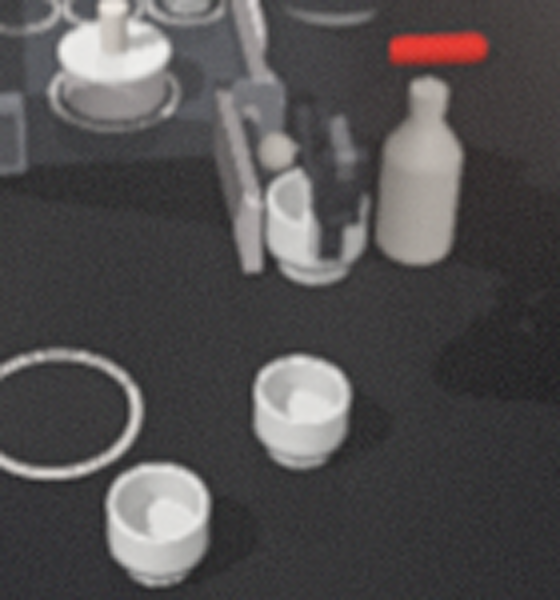

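The bottom cup is left standing at crop (300,410). I carry this one to ring 1.

Request:
{"method": "arm_command", "body": {
  "deltas": [
    [[0.3,2,0],[0,0,0],5],
    [[0.6,3.5,0],[0,0,0],5],
    [[0.6,4,0],[0,0,0],5],
    [[0.6,4,0],[0,0,0],5],
    [[0.6,4,0],[0,0,0],5],
    [[0.6,4,0],[0,0,0],5],
    [[0.6,4,0],[0,0,0],5],
    [[0.6,4,0],[0,0,0],5],
    [[0.7,4,0],[0,0,0],5],
    [[0.7,4,0],[0,0,0],5],
    [[0.7,4,0],[0,0,0],5],
    [[0.7,4,0],[0,0,0],5],
    [[0.7,4,0],[0,0,0],5],
    [[0.7,4,0],[0,0,0],5],
    [[0.6,3.5,0],[0,0,0],5],
    [[0.3,2.5,0],[0,0,0],5],
    [[0.2,1.2,0],[0,0,0],5],
    [[0,0,0],[0,0,0],5],
    [[0,0,0],[0,0,0],5]
  ]
}}

```text
clock: 31.7
position: [0.5242, 0.2501, 0.3536]
tool_rot: [-3.141, -0.0, 3.128]
force: [0.7, -0.2, -1.1]
grip_width: 0.061
finger_force: 38.4
```

```bash
python3 - <<'E'
from h import *
pp=[.5245,.154,-.014]
w=p2w(pp,(0,.098)); to(*w,.0415,3.128)
E
```

```text
clk 31.7 tcp [0.5242 0.2501 0.3536] yaw 3.128 q [ 0.06  0.66 -0.9   1.74  0.59  1.04  0.5 ] w 0.0610
 turn [-0.001 -0.     0.   ] then shift cm [-0.16  0.19 15.74]
```

Request:
{"method": "arm_command", "body": {
  "deltas": [
    [[-0.15,0.2,2],[0,0,0],5],
    [[0,0,3.5],[0,0,0],5],
    [[0,0,3.5],[0,0,0],5],
    [[0,0,3],[0,0,0],5],
    [[0,0,2],[0,0,0],5],
    [[0,0,1],[0,0,0],5],
    [[0,0,0.2],[0,0,0],5],
    [[0,0,0],[0,0,0],5]
  ]
}}

```text
clock: 32.5
position: [0.5259, 0.2527, 0.2024]
tool_rot: [3.141, 0.0, 3.128]
force: [0.6, -0.1, -1.4]
grip_width: 0.0613
finger_force: 38.4
```

Request:
{"method": "arm_command", "body": {
  "deltas": [
    [[0,0,0.4],[0,0,0],5],
    [[0,0,0.2],[0,0,0],5],
    [[0,0,0.1],[0,0,0],5],
    [[0,0,0],[0,0,0],5],
    [[0,0,0],[0,0,0],7.5],
    [[0,0,0],[0,0,0],7.5],
    [[0,0,0],[0,0,0],7.5],
    [[0,0,-2],[0,0,0],8],
    [[0,0,-4],[0,0,0],8],
    [[0,0,-4],[0,0,0],8],
    [[0,0,-4],[0,0,0],8],
    [[0,-2,-2],[0,0,0],8.5],
    [[0,-3.5,0],[0,0,0],8.5],
    [[0,-4,0],[0,0,0],8.5],
    [[0,-4,0],[0,0,0],8.5],
    [[0,-4,0],[0,0,0],8.5],
    [[0,-4,0],[0,0,0],8.5],
    [[0,-4,0],[0,0,0],8.5],
    [[0,-4,0],[0,0,0],8.5],
    [[0,-4,0],[0,0,0],8.5]
  ]
}}

```text
clock: 34.5
position: [0.5208, -0.0833, 0.3562]
tool_rot: [-3.141, 0.001, 3.129]
force: [1.8, 0.4, -0.4]
grip_width: 0.085
finger_force: 0.0
```

```bash
python3 - <<'E'
from h import *
np.set_printoptions(precision=4,suppress=True)
pp=[.5245,.154,-.014]; w=p2w(pp,(.0,.098)); print("want",w)
for n in("top","side"):
    f=bot.grab_frame(n); save(f,n+"4.png")
    print(n,"pot",fitdisc(f,p2w(pp,(0,-.06)),.05,.049),"cup",fitdisc(f,w,.031,.05),"cupa",fitdisc(f,p2w(pp,(.085,.098)),.031,.05),"lone",fitdisc(f,(.505,-.438),.031,.05))
to(.5055,-.441,.17,3.128)
E
```

```text
want [0.5259 0.252 ]
top pot (array([0.5257, 0.0973]), np.float64(-68.3)) cup (array([0.5254, 0.2541]), np.float64(-74.7)) cupa (array([0.6116, 0.2514]), np.float64(-77.0)) lone (array([ 0.505 , -0.4431]), np.float64(-89.2))
side pot (array([0.5249, 0.0926]), np.float64(-25.8)) cup (array([0.5048, 0.2484]), np.float64(-14.9)) cupa (array([0.6072, 0.2463]), np.float64(-19.1)) lone (array([ 0.5054, -0.4423]), np.float64(-68.0))
clk 34.6 tcp [ 0.5208 -0.087   0.3555] yaw 3.122 q [ 0.72  0.58 -0.93  1.87  0.56  0.98  1.09] w 0.0846
 turn [-0.002 -0.    -0.006] then shift cm [  1.05 -35.42   3.08]
```

Request:
{"method": "arm_command", "body": {
  "deltas": [
    [[0.1,-4,0],[0,0,0],8.5],
    [[0.1,-4,0],[0,0,0],8.5],
    [[0.1,-4,0],[0,0,0],8.5],
    [[0.1,-4,0],[0,0,0],8.5],
    [[0.1,-4,0],[0,0,0],8.5],
    [[0.1,-4,0],[0,0,0],8.5],
    [[0.1,-4,0],[0,0,0],8.5],
    [[0.1,-4,0],[0,0,0],8.5],
    [[0.1,-3.5,0],[0,0,0],8.5],
    [[0,0,3],[0,0,0],8.5],
    [[0,0,3],[0,0,0],8.5],
    [[0,0,2],[0,0,0],8.5],
    [[0,0,0],[0,0,0],8.5]
  ]
}}

```text
clock: 35.9
position: [0.5074, -0.4362, 0.2732]
tool_rot: [3.139, -0.002, 3.129]
force: [-0.7, -0.2, -0.3]
grip_width: 0.0851
finger_force: 0.0
```

```bash
python3 - <<'E'
from h import *
to(.5053,-.4427,.192-.155,3.128)
E
```

```text
clk 35.9 tcp [ 0.5074 -0.4362  0.2732] yaw 3.129 q [ 1.1   0.87 -0.81  1.54  0.69  1.04  1.67] w 0.0851
 turn [ 0.002 -0.002  0.001] then shift cm [ 0.2  -0.66  8.15]
```

Request:
{"method": "arm_command", "body": {
  "deltas": [
    [[0.2,-0.65,0],[0,0,0],8.5],
    [[0,0,3],[0,0,0],8.5],
    [[0,0,3],[0,0,0],8.5],
    [[0,0,1.7],[0,0,0],8.5],
    [[0,0,0],[0,0,0],5],
    [[0,0,0],[0,0,0],5],
    [[0,0,0],[0,0,0],5],
    [[0,0,0],[0,0,0],5],
    [[0,0,0],[0,0,0],5]
  ]
}}

```text
clock: 36.8
position: [0.506, -0.4435, 0.1993]
tool_rot: [-3.14, 0.001, 3.129]
force: [-0.9, -0.1, 8.0]
grip_width: 0.0595
finger_force: 40.3
```

Request:
{"method": "arm_command", "body": {
  "deltas": [
    [[0,0,-0.5],[0,0,0],5],
    [[0,0,-1],[0,0,0],5],
    [[0,0,-2],[0,0,0],5],
    [[0,0,-3],[0,0,0],5],
    [[0,0,-3.5],[0,0,0],5],
    [[0,0,-3.5],[0,0,0],5],
    [[0,0,-3],[0,0,0],5],
    [[0,0,0],[0,0,0],5]
  ]
}}

```text
clock: 37.6
position: [0.5064, -0.4431, 0.3688]
tool_rot: [-3.138, 0.005, 3.129]
force: [-0.1, -0.2, -0.5]
grip_width: 0.0601
finger_force: 39.3
```

```bash
python3 - <<'E'
from h import *
pp=[.5245,.154,-.014]
w=p2w(pp,(-.085,.098)); print(w); to(*w,.2,3.128)
E
```

```text
[0.44088029 0.25318036]
clk 37.6 tcp [ 0.5064 -0.4431  0.3688] yaw 3.129 q [ 1.14  0.77 -0.86  1.47  0.61  1.18  1.74] w 0.0601
 turn [-0.004  0.005  0.001] then shift cm [ 7.5  69.53  1.41]
```

Request:
{"method": "arm_command", "body": {
  "deltas": [
    [[0.2,2,0],[0,0,0],5],
    [[0.3,3,0],[0,0,0],5],
    [[0.4,3.8,0],[0,0,0],5],
    [[0.4,3.8,0],[0,0,0],5],
    [[0.4,3.8,0],[0,0,0],5],
    [[0.4,3.8,0],[0,0,0],5],
    [[0.4,3.8,0],[0,0,0],5],
    [[0.4,3.8,0],[0,0,0],5],
    [[0.4,3.8,0],[0,0,0],5],
    [[0.4,3.8,0],[0,0,0],5],
    [[0.4,3.8,0],[0,0,0],5],
    [[0.4,3.8,0],[0,0,0],5],
    [[0.4,3.8,0],[0,0,0],5],
    [[0.4,3.8,0],[0,0,0],5],
    [[0.4,3.8,0],[0,0,0],5],
    [[0.4,3.8,0],[0,0,0],5],
    [[0.4,3.8,0],[0,0,0],5],
    [[0.4,3.8,0],[0,0,0],5],
    [[0.4,2.5,0],[0,0,0],5],
    [[0.1,1,0],[0,0,0],5]
  ]
}}

```text
clock: 39.6
position: [0.4394, 0.2531, 0.3636]
tool_rot: [3.141, 0.0, 3.132]
force: [-0.1, -0.5, -1.0]
grip_width: 0.0598
finger_force: 39.2
```

```bash
python3 - <<'E'
from h import *
pp=[.5245,.154,-.014]
w=p2w(pp,(-.085,.098)); to(*w,.2000-.155,3.128)
E
```

```text
clk 39.6 tcp [0.4394 0.2531 0.3636] yaw 3.132 q [ 0.07  0.55 -0.97  1.92  0.55  0.97  0.41] w 0.0598
 turn [0.001 0.    0.004] then shift cm [-1.500e-01  1.000e-02  1.639e+01]
```

Request:
{"method": "arm_command", "body": {
  "deltas": [
    [[-0.1,0,2],[0,0,0],5],
    [[0,0,3.5],[0,0,0],5],
    [[0,0,3.5],[0,0,0],5],
    [[0,0,3],[0,0,0],5],
    [[0,0,2],[0,0,0],5],
    [[0,0,1.5],[0,0,0],5],
    [[0,0,0.4],[0,0,0],5],
    [[0,0,0],[0,0,0],5]
  ]
}}

```text
clock: 40.4
position: [0.4416, 0.2503, 0.204]
tool_rot: [-3.141, -0.0, 3.128]
force: [0.1, 0.2, -0.9]
grip_width: 0.0598
finger_force: 39.2
```

Request:
{"method": "arm_command", "body": {
  "deltas": [
    [[0.05,0.25,0.2],[0,0,0],5],
    [[0,0,0.2],[0,0,0],5],
    [[0,0,0.1],[0,0,0],5],
    [[0,0,0],[0,0,0],5],
    [[0,0,0],[0,0,0],7.5],
    [[0,0,0],[0,0,0],7.5],
    [[0,0,0],[0,0,0],7.5],
    [[0,0,-2],[0,0,0],8],
    [[0,0,-4],[0,0,0],8],
    [[0,0,-4],[0,0,0],8],
    [[0,0,-4],[0,0,0],8],
    [[0,-2,-2],[0,0,0],8.5],
    [[0,-3.5,0],[0,0,0],8.5],
    [[0,-4,0],[0,0,0],8.5],
    [[0,-4,0],[0,0,0],8.5],
    [[0,-4,0],[0,0,0],8.5],
    [[0,-4,0],[0,0,0],8.5],
    [[0,-4,0],[0,0,0],8.5],
    [[0,-4,0],[0,0,0],8.5],
    [[0,-4,0],[0,0,0],8.5]
  ]
}}

```text
clock: 42.4
position: [0.4364, -0.0835, 0.3589]
tool_rot: [-3.141, 0.0, 3.129]
force: [1.2, 0.6, 0.3]
grip_width: 0.0848
finger_force: 0.0
```

```bash
python3 - <<'E'
from h import *
np.set_printoptions(precision=4,suppress=True)
pp=[.5245,.154,-.014]; w=p2w(pp,(-.085,.098)); print("want",w)
im=[]
for n in("top","side"):
    f=bot.grab_frame(n); save(f,n+"5.png")
    print(n,"pot",fitdisc(f,p2w(pp,(0,-.06)),.05,.049),*[(fitdisc(f,p2w(pp,(x,.098)),.031,.05)) for x in(-.085,0,.085)],"bottom",fitdisc(f,(.6135,-.3565),.031,.05))
    a=f["frame"][140:265,140:340,::-1] if n=="top" else f["frame"][150:275,180:380,::-1]
    im.append(cv2.resize(a,None,fx=2.3,fy=2.3,interpolation=cv2.INTER_CUBIC))
    for m in bot.mark_of("latch_knob",f): print(n,m["p"],m["at"],atz(f,m["at"],.116))
cv2.imwrite("pics/v5.png",np.vstack(im))
to(.621,-.174,.2,3.128)
E
```

```text
want [0.4409 0.2532]
top pot (array([0.526 , 0.0967]), np.float64(-69.3)) (array([0.4401, 0.2542]), np.float64(-85.5)) (array([0.525 , 0.2537]), np.float64(-81.5)) (array([0.6116, 0.2514]), np.float64(-76.8)) bottom (array([ 0.6135, -0.3568]), np.float64(-89.9))
top 0.71 [317.8, 170.6] [ 0.6181 -0.1669  0.116 ]
top 0.6 [174.5, 230.6] [0.4453 0.244  0.116 ]
side pot (array([0.5247, 0.0915]), np.float64(-26.2)) (array([0.4403, 0.2126]), np.float64(-12.8)) (array([0.5216, 0.2046]), np.float64(-25.7)) (array([0.6106, 0.2456]), np.float64(-13.3)) bottom (array([ 0.6136, -0.3553]), np.float64(-60.0))
side 0.75 [286.8, 215.2] [ 0.6225 -0.1596  0.116 ]
clk 42.6 tcp [ 0.4366 -0.0826  0.3587] yaw 3.127 q [ 0.84  0.46 -1.    2.07  0.5   0.88  1.11] w 0.0852
 turn [ 0.    -0.    -0.001] then shift cm [-18.56  -8.89   0.4 ]
```

View pics/v5.png

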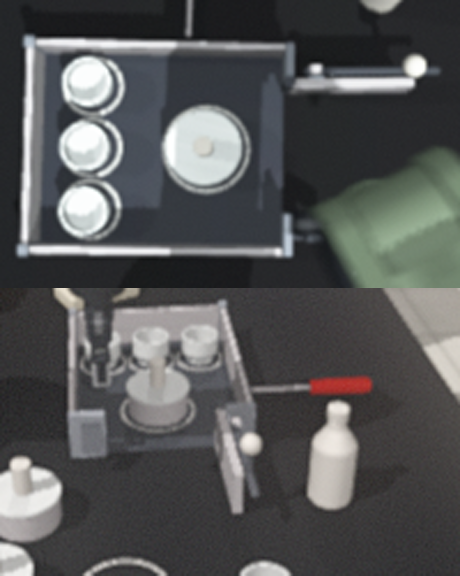

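All three cups and the pot sit in their rings (top crop: cups at x≈92, pot at (205,148)). Next I close the gate. This time the wrist turns with the gate, so the pads stay along its normal.

Request:
{"method": "arm_command", "body": {
  "deltas": [
    [[0,0,0],[0,0,0.142],6],
    [[0,0,0],[0,0,0.142],6],
    [[0,0,0],[0,0,0.142],6],
    [[0,0,0],[0,0,0.142],6],
    [[0,0,0],[0,0,0.142],6],
    [[0,0,0],[0,0,0.142],6],
    [[0,0,0],[0,0,0.142],6],
    [[0,0,0],[0,0,0.142],6],
    [[0,0,0],[0,0,0.142],6],
    [[0,0,0],[0,0,0.142],6],
    [[0,0,0],[0,0,0.142],6],
    [[-2,3.5,0],[0,0,0],6],
    [[-2,3.5,0],[0,0,0],6],
    [[-2,3.5,0],[0,0,0],6],
    [[-2,3.5,0],[0,0,0],6],
    [[-1,3.5,0],[0,0,0],6],
    [[0,1,0],[0,0,0],6],
    [[0,0,0],[0,0,0],6],
    [[0,0,0],[0,0,0],6]
  ]
}}

```text
clock: 44.5
position: [0.6209, -0.1712, 0.3586]
tool_rot: [-3.141, -0.0, 1.569]
force: [-1.3, 0.0, 0.6]
grip_width: 0.0602
finger_force: 0.0
```

```bash
python3 - <<'E'
from h import *
to(.622,-.174,.116,1.566)
E
```

```text
clk 44.5 tcp [ 0.6209 -0.1712  0.3586] yaw 1.569 q [ 0.52  0.65 -0.54  1.57  0.37  1.03 -0.12] w 0.0602
 turn [-0.001 -0.     0.003] then shift cm [-0.28  0.11  8.79]
```

Request:
{"method": "arm_command", "body": {
  "deltas": [
    [[-0.25,0.1,3],[0,0,0],6],
    [[0,0,3],[0,0,0],6],
    [[0,0,2.4],[0,0,0],6],
    [[0,0,1],[0,0,0],6],
    [[0,0,0],[0,0,0],1.5],
    [[0,0,0],[0,0,0],1.5],
    [[0,0,0],[0,0,0],1.5],
    [[0,0,0],[0,0,0],1.5],
    [[0,0,0],[0,0,0],1.5],
    [[0,0,0],[0,0,0],1.5]
  ],
  "newtons": 50
}}

```text
clock: 45.5
position: [0.6228, -0.175, 0.2663]
tool_rot: [3.139, 0.0, 1.567]
force: [-1.1, 1.7, 8.5]
grip_width: 0.0254
finger_force: 49.0
```

Request:
{"method": "arm_command", "body": {
  "deltas": [
    [[-0.04,-0.79,0],[0,0,0.05],1.5],
    [[-0.08,-1.57,0],[0,0,0.1],1.5],
    [[-0.08,-1.57,0],[0,0,0.1],1.5],
    [[-0.08,-1.57,0],[0,0,0.1],1.5],
    [[-0.08,-1.57,0],[0,0,0.1],1.5],
    [[-0.08,-1.57,0],[0,0,0.1],1.5]
  ]
}}

```text
clock: 46.1
position: [0.538, -0.1601, 0.2662]
tool_rot: [3.139, -0.0, 1.012]
force: [0.8, 1.9, 8.1]
grip_width: 0.0256
finger_force: 49.1
```

Request:
{"method": "arm_command", "body": {
  "deltas": [
    [[-0.08,-1.57,0],[0,0,0.1],1.5],
    [[-0.08,-1.57,0],[0,0,0.1],1.5],
    [[-0.08,-1.57,0],[0,0,0.1],1.5],
    [[-0.08,-1.57,0],[0,0,0.1],1.5],
    [[-0.08,-1.57,0],[0,0,0.1],1.5],
    [[-0.08,-1.57,0],[0,0,0.1],1.5],
    [[-0.04,-0.9,0],[0,0,0.06],1.5],
    [[0,0,0],[0,0,0],1.5]
  ]
}}

```text
clock: 46.9
position: [0.4656, -0.0876, 0.266]
tool_rot: [3.141, 0.001, 0.355]
force: [-9.8, -4.3, 19.3]
grip_width: 0.0254
finger_force: 49.8
```

Request:
{"method": "arm_command", "body": {
  "deltas": [
    [[0.38,0,-0.83],[0,0,0],1.5],
    [[0.44,0,-0.8],[0,0,0],1.5],
    [[0.49,0,-0.76],[0,0,0],1.5],
    [[0.54,0,-0.73],[0,0,0],1.5],
    [[0,0,0],[0,0,0],1.5]
  ]
}}

```text
clock: 47.4
position: [0.484, -0.0817, 0.2971]
tool_rot: [3.141, -0.001, 0.357]
force: [-5.4, -2.3, 0.5]
grip_width: 0.0254
finger_force: 49.6
```

```bash
python3 - <<'E'
from h import *
np.set_printoptions(precision=4,suppress=True)
pp=[.5245,.154,-.014]; h=p2w(pp,(.085,-.17)); s=bot.observe(); v=np.array(s["position"])[:2]-h
a=(np.arctan2(v[1],v[0])%(2*np.pi))-(-.014); a0=np.arctan2(-.016,-.1365)%(2*np.pi)
print(v,np.hypot(*v),"gate",a-a0,s["tool_rot"],s["grip_width"],s["force"])
f=bot.grab_frame("side"); cv2.imwrite("pics/g1.png",cv2.resize(f["frame"][160:270,180:330,::-1],None,fx=4,fy=4,interpolation=cv2.INTER_CUBIC))
E
```

```text
[-0.1231 -0.0645] 0.13896015682895901 gate 0.3803251278832951 [ 3.1409 -0.0005  0.3567] 0.025352719058521423 [-5.375  -2.2838  0.4717]
```

View pics/g1.png

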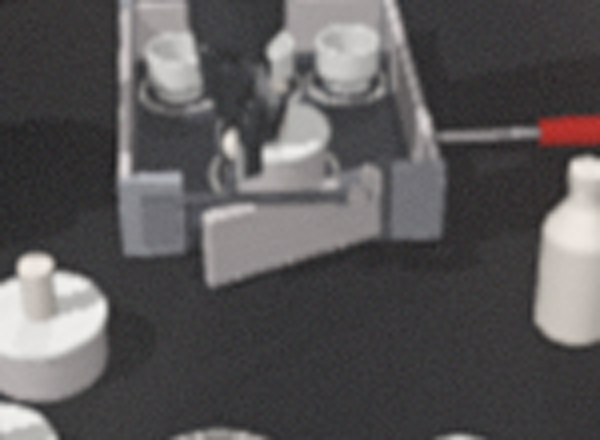

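The bar is lifted, with its end at crop (150,197) just above the catch. I close the last of the swing.

Request:
{"method": "arm_command", "body": {
  "deltas": [
    [[-0.06,-0.69,0],[0,0,0.05],1.5],
    [[-0.06,-0.69,0],[0,0,0.05],1.5],
    [[-0.06,-0.69,0],[0,0,0.05],1.5],
    [[-0.06,-0.69,0],[0,0,0.05],1.5],
    [[-0.06,-0.69,0],[0,0,0.05],1.5],
    [[-0.06,-0.69,0],[0,0,0.05],1.5],
    [[-0.06,-0.69,0],[0,0,0.05],1.5],
    [[0,-0.3,0],[0,0,0.02],1.5],
    [[0,0,0],[0,0,0],1.5]
  ]
}}

```text
clock: 48.35
position: [0.4689, -0.0323, 0.296]
tool_rot: [3.141, 0.002, -0.014]
force: [-9.8, -2.3, 3.6]
grip_width: 0.0257
finger_force: 49.8
```

Request:
{"method": "arm_command", "body": {
  "deltas": [
    [[-0.54,0,0.73],[0,0,0],1.5],
    [[-0.49,0,0.76],[0,0,0],1.5],
    [[-0.44,0,0.8],[0,0,0],1.5],
    [[-0.3,0,0.7],[0,0,0],1.5],
    [[0,0,0],[0,0,0],1.5]
  ]
}}

```text
clock: 48.85
position: [0.452, -0.0321, 0.2662]
tool_rot: [-3.141, -0.0, -0.013]
force: [-7.7, 0.3, 12.3]
grip_width: 0.0255
finger_force: 50.5
```

Request:
{"method": "arm_command", "body": {
  "deltas": [
    [[0,0,0],[0,0,0],5],
    [[0,0,0],[0,0,0],6],
    [[0,0,0],[0,0,0],6],
    [[0,0,0],[0,0,0],6],
    [[0,0,-2],[0,0,0],6],
    [[0,0,-3],[0,0,0],6],
    [[0,0,-4],[0,0,0],6],
    [[-0.5,2,-3],[0,0,0],6],
    [[-0.5,4,0],[0,0,0],6],
    [[-0.5,4,0],[0,0,0],6],
    [[-0.5,4,0],[0,0,0],6],
    [[-0.5,4,0],[0,0,0],6],
    [[-0.5,4,0],[0,0,0],6],
    [[-1,4,0],[0,0,0],6],
    [[-1,4,0],[0,0,0],6],
    [[-1,4,0],[0,0,0],6],
    [[-1,4,0],[0,0,0],6],
    [[-1,4,0],[0,0,0],6]
  ]
}}

```text
clock: 50.65
position: [0.3659, -0.4528, 0.3861]
tool_rot: [3.141, -0.0, -0.013]
force: [0.6, 0.5, 0.3]
grip_width: 0.0598
finger_force: 0.0
```

```bash
python3 - <<'E'
from h import *
np.set_printoptions(precision=4,suppress=True)
pp=[.5245,.154,-.014]
print("want knob",p2w(pp,(-.071,-.186)),"pot",p2w(pp,(0,-.06)),[p2w(pp,(x,.098)) for x in(-.085,0,.085)],bot.observe()["clock"])
im=[]
for n in("top","side"):
    f=bot.grab_frame(n); save(f,n+"6.png")
    print(n,"pot",fitdisc(f,p2w(pp,(0,-.06)),.05,.049),*[(fitdisc(f,p2w(pp,(x,.098)),.031,.05)) for x in(-.085,0,.085)],"bottom",fitdisc(f,(.6135,-.3565),.031,.05))
    a=f["frame"][145:265,140:340,::-1] if n=="top" else f["frame"][155:235,190:323,::-1]
    im.append(cv2.resize(a,(700,400 if n=="side" else 199) if n=="side" else (330,198),interpolation=cv2.INTER_CUBIC))
    for m in bot.mark_of("latch_knob",f): print(n,m["p"],m["at"],atz(f,m["at"],.116))
im[0]=np.pad(im[0],((0,0),(0,370),(0,0)))
cv2.imwrite("pics/v6.png",np.vstack(im))
E
```

```text
want knob [ 0.4509 -0.031 ] pot [0.5237 0.094 ] [array([0.4409, 0.2532]), array([0.5259, 0.252 ]), array([0.6109, 0.2508])] 50.65
top pot (array([0.526 , 0.0967]), np.float64(-68.2)) (array([0.4401, 0.2542]), np.float64(-85.7)) (array([0.525 , 0.2537]), np.float64(-81.7)) (array([0.6116, 0.2514]), np.float64(-77.0)) bottom (array([ 0.614 , -0.3571]), np.float64(-72.1))
top 0.61 [271.1, 230.5] [ 0.4452 -0.0306  0.116 ]
side pot (array([0.5253, 0.0927]), np.float64(-25.2)) (array([0.438 , 0.2474]), np.float64(-16.2)) (array([0.5216, 0.2044]), np.float64(-25.2)) (array([0.6104, 0.2457]), np.float64(-13.2)) bottom (array([ 0.6145, -0.356 ]), np.float64(-46.0))
side 0.63 [227.0, 197.3] [ 0.4446 -0.0383  0.116 ]
side 0.24 [251.2, 218.5] [ 0.5126 -0.1645  0.116 ]
```

View pics/v6.png

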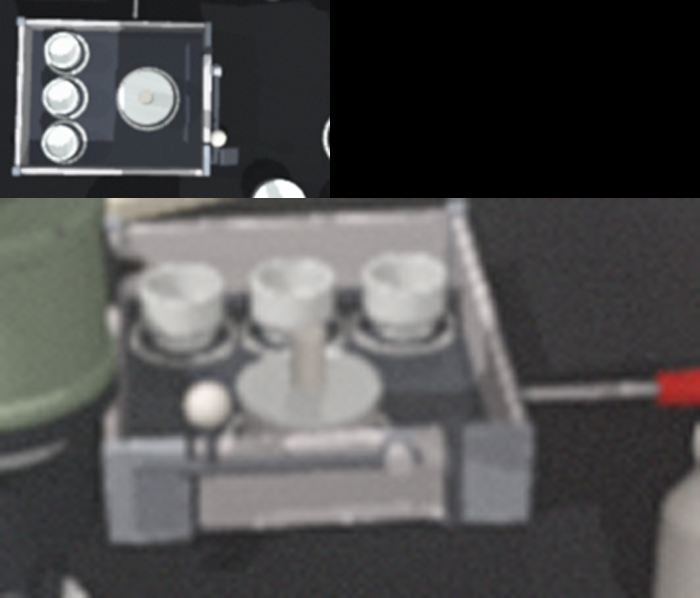

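The gate is shut and the bar lies level behind the catch, with the knob at side crop (207,405). All cups and the pot are on their rings, so I hand the job in.

```bash
python3 -c "
from workcell import bot
print(bot.job_done())"
```

```text
the job is handed in; nothing more can be done
None
```

The job is done and handed in at about 51 s: the pot and three cups stand within about 3 mm of their ring centres, the pile's bottom cup was left in place, and the gate is shut with the bar level behind its catch.

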